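# Open the panel carrier's gate and hold it wide

## Robot

A 7-joint arm with a two-finger parallel gripper is mounted at the origin on the work surface. World frame = base frame: x ahead of the robot, y to its left, z up, the work surface at z = 0. Lengths are in m, angles in rad, forces in N, time in s.
With the tool pointing down it reaches from about 0.4 to 0.9 m from the base axis. Payload 5.5 kg.
Tool frame: the origin (TCP) lies at the very end of the fingers, on their centre line; the grasp point (between the pads) lies 19 mm behind it (tcp_to_grasp is the distance from the TCP to the grasp point, in m); z points along the fingers, y is the line along which they close (so a half turn about z gives the same grasp; the last joint's range is limited). The gripper opens to 92 mm and grips with 3 to 60 N. Pads are 19 mm wide; open, the fingers measure 130 mm over their backs; the gripper's body (75 mm by 190 mm) begins 47 mm behind the grasp point.
Start: joints at [1.508, 0.501, -0.427, 1.55, 0.221, 1.138, -0.21], TCP at [0.208, -0.616, 0.227] pointing down, gripper open.
Joint ranges: [-2.88, 2.88], [-0.31, 2.03], [-1.54, 1.56], [0.2, 2.42], [-1.41, 4.55], [0.19, 2.02], [-2.57, 2.57]. Speed limits (rad/s): [2.57, 2.57, 3.14, 3.14, 3.14, 3.14, 3.14].

## Interface

Orientations are given as a rotation vector (axis times angle).
In Python, from cell import * gives the robot as it stands.
- The arm moves only by the tool move_arm, never from a script. Its argument "plan" is a list of rows, each a list of 3 entries, a list of its own where there are three numbers: the finger opening in cm, from 0 to 9.18, then the shift along the world's x, y, z in cm, then the turn, a rotation vector about the world's x, y, z in degrees. A call has 1 to 12 rows; each row is the pose to reach, as a shift and turn from the pose commanded when the call began; what a row does not reach only later rows make up. A row lasts 1/10 s, in which the tool goes at most 50 mm and 8.59 degrees, less where a joint would pass 70% of its speed; a pose out of reach is approached as far as the arm can. A call with a gripper value outside its range is refused whole. The fingers move at their own pace and stop on an object; "newtons" is the grip in N (left out, the last holds). Time passes only in rows, so rows that repeat a pose let the fingers close. It gives the time, the measured TCP pose, the force, the opening and the grip force at its end, in the units of the state.
- get_obs(): the state, without advancing time (a new reading comes with each control period).
- get_image(name): name is "scene" or "top" or "wrist"; returns the picture (400x640x3 uint8, red, green, blue); there is no depth.
- calibration(name): a dict with "K" (3x3 intrinsics, pixels), "R" (3x3) and "t" (3): a world point X has camera coordinates R X + t. Camera axes: x right, y down, z forward; pixel columns grow to the right and rows downward; lengths in m; the calibration is good to about 2 mm. A picture is of the moment at which its call begins: read the wrist's pose just before it. calibration takes no time and is no camera call; for the wrist camera it gives the pose at the moment of the call.
- job_done(): hands the job in; it is judged then, once.
The state is a dict: "time_s": time; "joint_pos": joint angles; "qvel": joint speeds; "effort": joint torques, N m; "tool_pos": TCP position; "tool_rot": TCP orientation; "contact_force": force on the tool from outside, world axes, zero at the start; "torque": the same for the moment, N m; "finger_gap": finger opening in m; "grasp_force": force on a finger pad.
Only numpy, scipy, OpenCV 4.12 (cv2) and the standard library are available. Lean on these libraries where they do the work, as an engineer would, in place of code of your own. Each camera call takes 0.05 s, during which the arm holds its last target. There are 200 camera calls.

## Task

Hold the gate of the panel carrier open so that a colleague can draw out the covered panels: first squeeze the two tabs of the transit bolt together so that it stays fully drawn back, then squeeze the spring catch on the gate, swing the gate out past its hold-open check and round to its stop. Finish while still holding the gate wide open there, as it swings back to the check if it is let go, and leave the other things on the bench where they are.

Things in the scene. Friction and masses are not known exactly. Their poses are not given: they have to be found in the camera images.
- carrier: Panel carrier: open-topped aluminium rack fixed to the bench, 384 mm wide (y), 240 mm deep (x), frame 155 mm high; black panels with round holes stand in it on edge. Origin: at bench level about the middle of its underside. Its -x points out of its front, +y towards the gate's hinge. The gate closes the wide bay; towards -y is a narrow bay with a fixed front plate, which carries the transit bolt.
- gate (a joint): Angle of the gate about its upright hinge pin, rad: 0 shut, 1.5 wide open at its stop; the free end swings out of the carrier's front (clockwise seen from above). A spring pulls it shut (0.16 N m at 0, 0.35 N m wide). Between 0.4 and 0.65 rad a sprung check resists (1.1 N m in all); it is passed at 0.9 rad, and a gate let go beyond comes back to about 0.9 rad only. Each catch alone keeps it shut.
- gate_hinge (a point): Point on the hinge pin's line, at the top of the gate's top rail (155 mm up). The frame of this point turns with the gate: its -y runs along the gate to the free end, its -x is the gate's outer face when shut.
- gate_end (a point): Middle of the top rail's upper face near the gate's free end, 213 mm from the hinge line, 155 mm up; moves with the gate. The gate is a barred steel frame 224 mm long, 18 mm thick, from 32 to 155 mm above the bench, about 0.9 kg.
- transit_bolt (a joint): Travel of the transit bolt, m: 0 shot (its tongue lies across the front of the gate's free end, overlapping it by 10 mm), 0.014 fully drawn, away from the gate along the carrier's -y. It starts at 0 to 0.002. Plain sliding steel bolt on the front plate of the narrow bay, held by about 4 N of friction only, so it stays where it is put.
- bolt_moving_tab (a point): Centre of the transit bolt's moving finger tab, an upright steel plate 8 mm thick (along the carrier's y), 22 mm wide, centre 185 mm above the bench; its top is at 207 mm and at least 45 mm of it stands clear. Moves with the bolt towards the fixed tab.
- bolt_fixed_tab (a point): Centre of the transit bolt's fixed finger tab, the same size and height, 42 mm from the moving tab centre to centre (50 mm over both outer faces) with the bolt shot, 28 mm (36 mm) with the bolt fully drawn; it is on the side away from the gate and does not move. Squeezing the two tabs together draws the bolt.
- spring_catch (a joint): Travel of the spring catch's bolt, m: 0 out (its nose 10 mm behind the keeper on the post at the gate's free end), 0.014 fully drawn towards the hinge; it clears the keeper at 0.010. A spring (6 N, rising to 10 N) pushes it out again when it is let go, so it must be kept squeezed until the gate has left the keeper (0.1 rad).
- catch_moving_tab (a point): Centre of the spring catch's moving finger tab, on top of the gate's top rail, 161 mm from the hinge line with the catch out: an upright steel plate 8 mm thick (along the gate), 22 mm wide, centre 185 mm above the bench, top at 207 mm. Below it the bolt runs to the free end at 158 to 167 mm height; from there up the tab is clear.
- catch_fixed_tab (a point): Centre of the spring catch's fixed finger tab, part of the gate, the same size and height, 119 mm from the hinge line: 42 mm from the moving tab centre to centre (50 mm over both outer faces) with the catch out, 28 mm (36 mm) when squeezed. Squeezing the two tabs together draws the catch; the gate can be swung by the same grip.
- knife: Bystander: trimming knife lying flat, 150 mm long, 8 mm thick; origin at bench level near its middle.
- steel_rule: Bystander: flat steel rule 200 x 28 x 4 mm, lying in front of the carrier, lower than the gate; origin under its centre.
- offcut_ring: Bystander: flat aluminium ring, 64 mm across, 8 mm high, lying in front of the carrier, lower than the gate; origin under its centre.
- glue_jar: Bystander: jar 64 mm across, 85 mm high, standing at the narrow-bay side of the carrier; origin under its centre.
- seam_roller: Bystander: hand roller with wooden handle, 155 mm long, 32 mm high, lying near the narrow-bay side; origin at bench level under the roller.
- tub: Bystander: open yellow tub 84 mm across, 75 mm high, standing at the hinge side of the carrier; origin under its centre.
- blade_box: Bystander: small carton 70 x 45 x 22 mm at the hinge side of the carrier; origin under its centre.

How it is judged:
By the outcome, as a careful person would: the job done as asked, in the order asked, and still so for the second after the job is handed in, while the arm keeps its last pose, push and grip.
It also fails if it takes over 46 s, if anything falls off the work surface, if the arm or the gripper's body presses on something with over 40 N, if the wrist force passes 120 N, or if a joint passes its speed limit or range.

## Working session

There is one attempt and no reset: what is moved stays moved. The work goes in short steps, Python scripts to look and compute and a tool call to move; the robot and the scene stay as the last step left them, time stands still between calls to the robot, and variables do not carry over. Pictures are saved under pics/ and viewed, at most 10 in all, crops included, and the job is handed in when it is done.

Besides the shell and the picture viewer there is one more tool, called after "Call:" as name(argument=value, ...) on one line, values as JSON. move_arm: Moves the arm, as the interface text tells. Its arguments: {"type":"object","properties":{"plan":{"type":"array"},"newtons":{"type":"number"}},"required":["plan"]}

```bash
mkdir -p pics; ls; python3 - <<'E'
from cell import *
import cv2
o=get_obs(); print(o['tool_pos'],o['tool_rot'],o['finger_gap'])
for n in ("top","scene"):
    cv2.imwrite(f"pics/{n}0.png",get_image(n)[:,:,::-1]); c=calibration(n); print(n,c)
E
```

```text
pics
[ 0.20778402 -0.61512996  0.22566891] [-3.09803521e+00 -5.09330151e-01  3.78485462e-04] 0.09142630593621204
top {'K': array([[437.04795837,   0.        , 322.77541113],
       [  0.        , 437.04795837, 193.81419827],
       [  0.        ,   0.        ,   1.        ]]), 'R': array([[-0.0649239 , -0.99787112,  0.00617402],
       [-0.97441202,  0.06206097, -0.2160316 ],
       [ 0.21518853, -0.02004165, -0.97636685]]), 't': array([0.06694028, 0.62495181, 0.90623049])}
scene {'K': array([[425.45767125,   0.        , 318.21416933],
       [  0.        , 425.45767125, 201.30667049],
       [  0.        ,   0.        ,   1.        ]]), 'R': array([[ 0.99209952,  0.12527556,  0.00667691],
       [ 0.09306741, -0.6992555 , -0.70878784],
       [-0.08412493,  0.70380947, -0.70539012]]), 't': array([-0.60184569,  0.05069715,  1.24837601])}
```

View pics/top0.png

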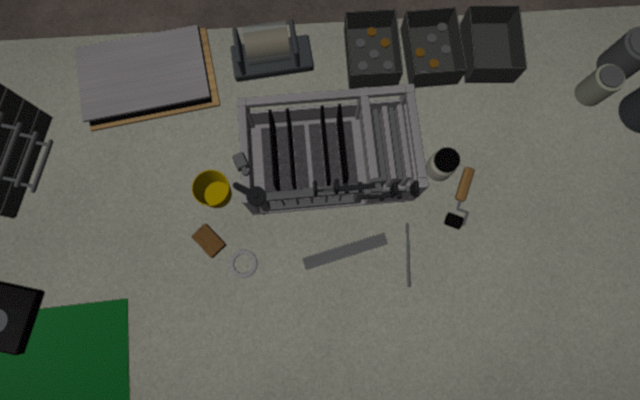

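View pics/scene0.png

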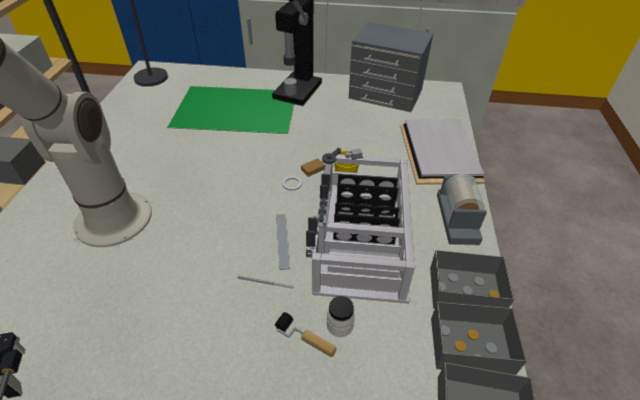

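The top view shows the carrier between columns 237 and 427 and rows 87 and 213, with its front edge along rows 190–213. In the scene view the dark tabs are at columns 308–330, rows 175–255. I'll enlarge both.

```bash
python3 - <<'E'
import cv2,numpy as np
a=cv2.imread("pics/top0.png")[150:225,230:435]
b=cv2.imread("pics/scene0.png")[140:275,270:420]
a=cv2.resize(np.clip(a*1.8,0,255).astype('uint8'),None,fx=3.9,fy=3.9,interpolation=cv2.INTER_CUBIC)
b=cv2.resize(b,None,fx=4.4,fy=4.4,interpolation=cv2.INTER_CUBIC)
cv2.imwrite("pics/a.png",a);cv2.imwrite("pics/b.png",b)
E
```

```text
(no output)
```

View pics/a.png

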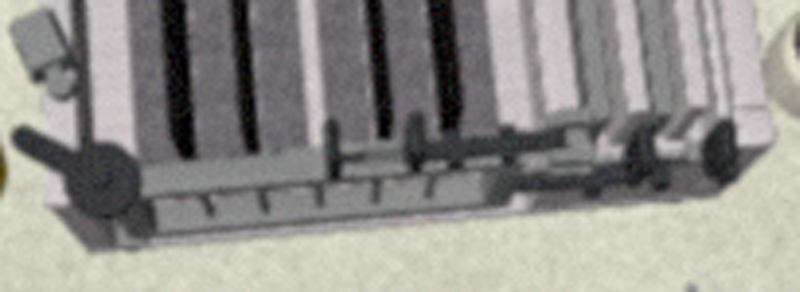

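View pics/b.png

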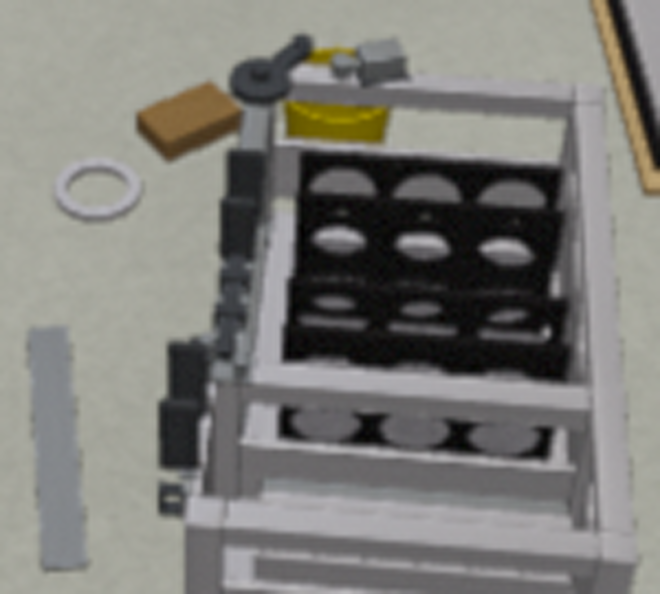

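Top crop: the catch tabs are at about (332,145) and (414,138), the bolt tabs at (642,148) and (720,145), and the hinge knob at (103,180). In the scene crop, the tops of the tabs are at (245,150), (238,198), (187,343) and (180,402).

```bash
cat > h.py <<'E'
from cell import *
import numpy as np
def ray(n,uv,z,c=None):
    c=c or calibration(n); K,R,t=(np.array(c[k]) for k in "KRt")
    C=-R.T@t; d=R.T@np.linalg.solve(K,[uv[0],uv[1],1.]); return C+d*(z-C[2])/d[2]
E
python3 - <<'E'
from h import *
T=dict(cf=(332,143),cm=(414,135),bm=(642,145),bf=(720,142))
S=dict(cf=(245,150),cm=(238,198),bm=(187,343),bf=(180,402))
for k in T:
    print(k,ray("top",(230+T[k][0]/3.9,150+T[k][1]/3.9),.207).round(3),ray("scene",(270+S[k][0]/4.4,140+S[k][1]/4.4),.207).round(3))
print("knobtop",ray("top",(230+103/3.9,150+180/3.9),.17).round(3))
print(ray("top",(230+95/3.9,150+250/3.9),0).round(3),ray("top",(427.5,192),0).round(3))
E
```

```text
cf [0.612 0.043 0.207] [0.619 0.044 0.207]
cm [0.614 0.003 0.207] [0.62  0.003 0.207]
bm [ 0.602 -0.108  0.207] [ 0.606 -0.111  0.207]
bf [ 0.601 -0.147  0.207] [ 0.608 -0.152  0.207]
knobtop [0.609 0.161 0.17 ]
[0.604 0.19  0.   ] [ 0.631 -0.225  0.   ]
```

Call:
move_arm(plan=[[7,[2,3,6],[0,0,0]],[7,[6,8,8],[0,0,0]],[7,[40,48,8],[0,0,0]],[7,[40,48,8],[0,0,0]],[7,[40,48,8],[0,0,0]],[7,[40,48,8],[0,0,0]],[7,[40,48,8],[0,0,0]],[7,[40,48,8],[0,0,0]],[7,[40,48,8],[0,0,0]],[7,[40,48,8],[0,0,0]],[7,[40,48,8],[0,0,0]],[7,[40,48,8],[0,0,0]]])

```text
time_s: 1.3
tool_pos: [0.5734, -0.1761, 0.305]
tool_rot: [3.1, 0.509, -0.001]
contact_force: [0.1, -0.7, 0.1]
finger_gap: 0.0698
grasp_force: 0.0
```

```bash
python3 -c "
from cell import *
o=get_obs();print(o['time_s'],o['joint_pos'].round(2) if hasattr(o['joint_pos'],'round') else o['joint_pos'],o['tool_pos'],o['tool_rot'])"
```

```text
1.3 [ 0.77  0.39 -0.68  1.58  0.25  1.26 -1.2 ] [ 0.57344217 -0.17607457  0.30504472] [ 3.10000567e+00  5.08756710e-01 -8.40116534e-04]
```

Call:
move_arm(plan=[[7,[3,4,0],[0,0,8.5]],[7,[3,4,0],[0,0,17]],[7,[3,4,0],[0,0,25.5]],[7,[3,4,0],[0,0,34]],[7,[3,4,0],[0,0,42.5]],[7,[3,4,0],[0,0,51]],[7,[3,4,0],[0,0,59.5]],[7,[3,4,0],[0,0,68]],[7,[3,4,0],[0,0,76.5]],[7,[3,4,0],[0,0,85]]])

```text
time_s: 2.3
tool_pos: [0.6024, -0.1377, 0.3048]
tool_rot: [-1.933, -2.475, 0.001]
contact_force: [-1.0, -0.3, 0.2]
finger_gap: 0.0701
grasp_force: 0.0
```

Call:
move_arm(plan=[[7,[0,0,0],[0,0,8]],[7,[0,0,0],[0,0,16]],[7,[0,0,0],[0,0,24]],[7,[0,0,0],[0,0,32]],[7,[0,0,0],[0,0,40]],[7,[0,0,0],[0,0,48]],[7,[0,0,0],[0,0,56]],[7,[0,0,0],[0,0,64]],[7,[0,0,0],[0,0,72]],[7,[0,0,0],[0,0,80]],[7,[0,0,0],[0,0,80]],[7,[0,0,0],[0,0,80]]])

```text
time_s: 3.5
tool_pos: [0.6025, -0.1376, 0.3048]
tool_rot: [0.095, -3.139, -0.001]
contact_force: [-0.3, 0.1, 0.5]
finger_gap: 0.07
grasp_force: 0.0
```

```bash
python3 - <<'E'
from h import *
import cv2,json
from scipy.spatial.transform import Rotation as R
c=calibration("wrist"); o=get_obs(); im=get_image("wrist")
np.savez("w1.npz",**{k:np.array(c[k]) for k in "KRt"})
print(np.round(o['joint_pos'],2),o['tool_pos'],R.from_rotvec(o['tool_rot']).as_matrix().round(3))
cv2.imwrite("pics/w1.png",im[:,:,::-1])
E
```

```text
[ 1.    0.68 -1.3   1.53  0.66  1.44  1.31] [ 0.60253125 -0.13761037  0.30475989] [[-0.998 -0.06  -0.001]
 [-0.06   0.998  0.001]
 [ 0.001  0.001 -1.   ]]
```

View pics/w1.png

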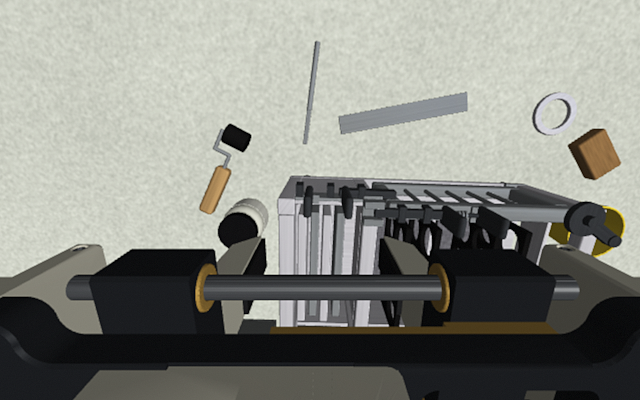

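The wrist view shows the bolt tabs near (309,200) and (348,202), and the catch tabs near (430,235) and (492,222). I'll enlarge that area.

```bash
python3 - <<'E'
import cv2
a=cv2.imread("pics/w1.png")[160:280,270:540]
cv2.imwrite("pics/w1c.png",cv2.resize(cv2.convertScaleAbs(a,alpha=1.3,beta=20),None,fx=2.9,fy=2.9,interpolation=cv2.INTER_CUBIC))
E
```

```text
(no output)
```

View pics/w1c.png

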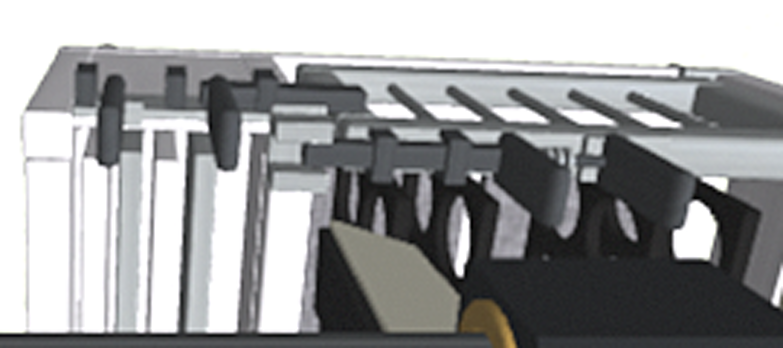

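```bash
python3 - <<'E'
from h import *
c=dict(np.load("w1.npz")); print(-c['R'].T@c['t'])
for k,p in dict(bf=(108,165),bm=(226,168),cm=(556,227),cf=(683,225),bfTopfront=(112,78),bmf=(215,80)).items():
    print(k,ray("",(270+p[0]/2.9,160+p[1]/2.9),.207,c).round(4))
E
```

```text
[ 0.52421807 -0.1424291   0.46312582]
bf [ 0.6138 -0.1514  0.207 ]
bm [ 0.6125 -0.112   0.207 ]
cm [0.6268 0.0024 0.207 ]
cf [0.6234 0.0455 0.207 ]
bfTopfront [ 0.584  -0.1514  0.207 ]
bmf [ 0.5826 -0.1182  0.207 ]
```

Call:
move_arm(plan=[[7.8,[0,0,-4],[0,0,0]],[7.8,[0,0,-8],[0,0,0]],[7.8,[0,0,-11],[0,0,0]],[7.8,[0,0,-13.2],[0,0,0]],[7.8,[0,0,-13.2],[0,0,0]],[7.8,[0,0,-13.2],[0,0,0]]], newtons=20)

```text
time_s: 4.15
tool_pos: [0.6029, -0.1374, 0.1738]
tool_rot: [0.099, -3.14, -0.0]
contact_force: [-0.0, -0.5, 1.1]
finger_gap: 0.0777
grasp_force: 0.0
```

Call:
move_arm(plan=[[3.3,[0,0,0],[0,0,0]],[3.3,[0,0,0],[0,0,0]],[3.3,[0,0,0],[0,0,0]],[3.3,[0,0,0],[0,0,0]],[3.3,[0,0,0],[0,0,0]],[3.3,[0,0,0],[0,0,0]],[3.3,[0,0,0],[0,0,0]],[3.3,[0,0,0],[0,0,0]]], newtons=20)

```text
time_s: 4.95
tool_pos: [0.6033, -0.1384, 0.174]
tool_rot: [-0.098, 3.139, -0.002]
contact_force: [-1.1, 1.0, 5.6]
finger_gap: 0.0354
grasp_force: 20.0
```

Call:
move_arm(plan=[[7.8,[0,0,0],[0,0,0]],[7.8,[0,0,0],[0,0,0]],[7.8,[0,0,0],[0,0,0]],[7.8,[0,0,3],[0,0,0]],[7.8,[0,0,6],[0,0,0]],[7.8,[1.2,4,6.5],[0,0,0]],[7.8,[1.2,8,6.5],[0,0,0]],[7.8,[1.2,12,6.5],[0,0,0]],[7.8,[1.2,16.8,6.5],[0,0,0]],[7.8,[1.2,16.8,6.5],[0,0,0]],[7.8,[1.2,16.8,6.5],[0,0,0]]])

```text
time_s: 6.05
tool_pos: [0.6144, 0.0321, 0.2383]
tool_rot: [0.107, -3.14, 0.001]
contact_force: [-0.3, -1.4, 0.2]
finger_gap: 0.078
grasp_force: 0.0
```

```bash
python3 - <<'E'
from h import *
import cv2
c=calibration("wrist"); o=get_obs(); im=get_image("wrist")
np.savez("w2.npz",**{k:np.array(c[k]) for k in "KRt"})
print(np.round(o['joint_pos'],2),o['tool_pos'],o['tool_rot'])
a=cv2.convertScaleAbs(im[140:300,180:540,::-1],alpha=1.3,beta=20)
cv2.imwrite("pics/w2.png",cv2.resize(a,None,fx=2.2,fy=2.2,interpolation=cv2.INTER_CUBIC))
E
```

```text
[ 0.71  0.72 -1.23  1.62  0.7   1.32  1.01] [0.61441275 0.03211499 0.23826009] [ 1.06582761e-01 -3.13974729e+00  9.11521323e-04]
```

View pics/w2.png

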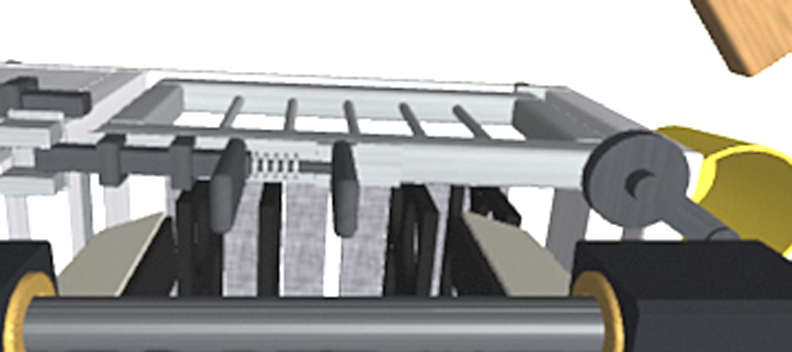

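```bash
python3 - <<'E'
from h import *
c=dict(np.load("w2.npz"))
for k,p,z in (("cm",(224,232),.207),("cf",(345,235),.207),("hinge",(641,184),.17),("hinge",(641,184),.2),("bar L",(100,165),.155),("barR",(590,185),.155)):
    print(k,z,ray("",(180+p[0]/2.2,140+p[1]/2.2),z,c).round(4))
E
```

```text
cm 0.207 [0.6262 0.003  0.207 ]
cf 0.207 [0.6244 0.0437 0.207 ]
hinge 0.17 [0.6118 0.1608 0.17  ]
hinge 0.2 [0.6018 0.1431 0.2   ]
bar L 0.155 [ 0.6242 -0.0556  0.155 ]
barR 0.155 [0.6187 0.1485 0.155 ]
```

Call:
move_arm(plan=[[7.8,[0,-0.2,0],[0,0,-1.3]],[7.8,[0,-0.2,-3],[0,0,-1.3]],[7.8,[0,-0.2,-5],[0,0,-1.3]],[7.8,[0,-0.2,-6.5],[0,0,-1.3]],[7.8,[0,-0.2,-6.5],[0,0,-1.3]],[7.8,[0,-0.2,-6.5],[0,0,-1.3]]])

```text
time_s: 6.7
tool_pos: [0.6148, 0.0283, 0.1733]
tool_rot: [0.064, -3.14, -0.001]
contact_force: [1.1, 0.5, -0.4]
finger_gap: 0.0781
grasp_force: 0.0
```

Call:
move_arm(plan=[[3.2,[0,0,0],[0,0,0]],[3.2,[0,0,0],[0,0,0]],[3.2,[0,0,0],[0,0,0]],[3.2,[0,0,0],[0,0,0]],[3.2,[0,0,0],[0,0,0]],[3.2,[0,0,0],[0,0,0]],[3.2,[0,0,0],[0,0,0]],[3.2,[0,0,0],[0,0,0]]], newtons=40)

```text
time_s: 7.5
tool_pos: [0.6156, 0.0294, 0.174]
tool_rot: [-0.066, 3.139, 0.002]
contact_force: [2.7, 3.6, 1.6]
finger_gap: 0.0349
grasp_force: 40.0
```

```bash
python3 - <<'E'
import numpy as np
from cell import *
o=get_obs();print(o['tool_pos'],o['tool_rot'],o['contact_force'],o['finger_gap'])
P=np.array(o['tool_pos'][:2]);
for yaw in (.045,.065):
  H=np.array([.6134,.0437])+.119*np.array([-np.sin(yaw),np.cos(yaw)]);v=P-H;print(H,np.hypot(*v))
  for d in range(5,91,5):
    a=-np.radians(d);R=np.array([[np.cos(a),-np.sin(a)],[np.sin(a),np.cos(a)]]);print(d,((R@v-v)*100).round(2))
E
```

```text
[0.61560805 0.02943944 0.17404385] [-6.55938855e-02  3.13872464e+00  1.58752179e-03] [2.72155721 3.59168955 1.57696709] 0.03490014137156068
[0.60804681 0.16257953] 0.1333546302773566
5 [-1.16 -0.02]
10 [-2.32  0.07]
15 [-3.47  0.26]
20 [-4.6   0.54]
25 [-5.7   0.93]
30 [-6.76  1.41]
35 [-7.77  1.97]
40 [-8.73  2.63]
45 [-9.64  3.36]
50 [-10.47   4.18]
55 [-11.23   5.06]
60 [-11.91   6.  ]
65 [-12.5   7. ]
70 [-13.01   8.05]
75 [-13.42   9.14]
80 [-13.74  10.26]
85 [-13.95  11.4 ]
90 [-14.07  12.56]
[0.60567045 0.1624487 ] 0.13337998429403017
5 [-1.16 -0.04]
10 [-2.32  0.03]
15 [-3.48  0.2 ]
20 [-4.61  0.46]
25 [-5.71  0.83]
30 [-6.78  1.29]
35 [-7.81  1.84]
40 [-8.78  2.47]
45 [-9.7   3.19]
50 [-10.54   3.99]
55 [-11.32   4.86]
60 [-12.02   5.79]
65 [-12.63   6.78]
70 [-13.15   7.82]
75 [-13.58   8.9 ]
80 [-13.92  10.01]
85 [-14.16  11.15]
90 [-14.29  12.31]
```

Call:
move_arm(plan=[[3.2,[-1.16,-0.03,0],[0,0,-5]],[3.2,[-2.32,0.05,0],[0,0,-10]],[3.2,[-3.47,0.23,0],[0,0,-15]],[3.2,[-4.6,0.5,0],[0,0,-20]],[3.2,[-5.7,0.88,0],[0,0,-25]],[3.2,[-6.77,1.35,0],[0,0,-30]],[3.2,[-7.8,1.9,0],[0,0,-35]],[3.2,[-8.75,2.55,0],[0,0,-40]],[3.2,[-8.75,2.55,0],[0,0,-40]]], newtons=40)

```text
time_s: 8.4
tool_pos: [0.529, 0.0595, 0.174]
tool_rot: [1.01, 2.971, 0.014]
contact_force: [14.2, 12.6, -12.6]
finger_gap: 0.0354
grasp_force: 40.3
```

```bash
python3 - <<'E'
from h import *
import cv2
o=get_obs(); print(np.round(o['joint_pos'],2),o['tool_pos'],o['tool_rot'],o['contact_force'],o['torque'])
im=get_image("scene")
cv2.imwrite("pics/s2.png",cv2.resize(im[100:300,220:440,::-1],None,fx=2.9,fy=2.9,interpolation=cv2.INTER_CUBIC))
E
```

```text
[ 0.69  0.56 -1.11  1.89  0.58  1.05  0.26] [0.52897139 0.05949012 0.17404264] [1.00999063 2.970901   0.01436776] [ 14.17248805  12.60952256 -12.61278987] [ 1.61282273 -2.50230186 -0.85950138]
```

View pics/s2.png

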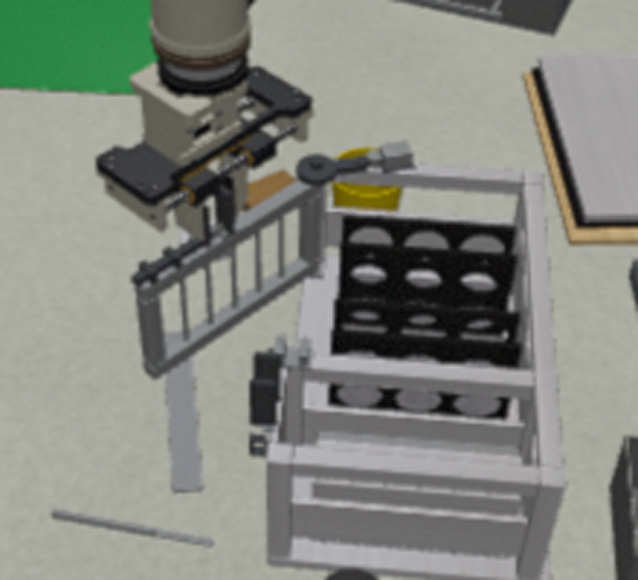

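Call:
move_arm(plan=[[3.2,[-0.82,0.85,0],[0,0,-5]],[3.2,[-1.62,1.68,0],[0,0,-10]],[3.2,[-2.38,2.54,0],[0,0,-15]],[3.2,[-3.05,3.46,0],[0,0,-20]],[3.2,[-3.64,4.43,0],[0,0,-25]],[3.2,[-4.14,5.45,0],[0,0,-30]],[3.2,[-4.55,6.52,0],[0,0,-35]],[3.2,[-4.88,7.62,0],[0,0,-40]],[3.2,[-5.0,8.2,0],[0,0,-42.5]],[3.2,[-5.0,8.2,0],[0,0,-42.5]]], newtons=40)

```text
time_s: 9.45
tool_pos: [0.4825, 0.1389, 0.1741]
tool_rot: [2.016, 2.403, 0.018]
contact_force: [21.3, 6.5, -15.2]
finger_gap: 0.0357
grasp_force: 40.2
```

```bash
python3 - <<'E'
from h import *
o=get_obs(); print(np.round(o['joint_pos'],2),o['tool_pos'],o['tool_rot'],o['contact_force'],o['torque'])
for H in ([.608,.1626],[.6057,.1624]):
    v=np.array(o['tool_pos'][:2])-H; v0=np.array([.6156,.0294])-H; print(np.hypot(*v), np.degrees(np.arctan2(v0[1],v0[0])-np.arctan2(v[1],v[0]))%360)
E
```

```text
[ 0.47  0.42 -0.97  1.97  0.43  0.96 -0.54] [0.48249482 0.13889563 0.17414534] [2.01623128 2.40329277 0.01780708] [ 21.32291918   6.49344056 -15.23226222] [ 0.84120671 -3.3150984   0.78333302]
0.12772410823994002 82.57002969548795
0.1254271591115196 83.45624765727257
```

Call:
move_arm(plan=[[3.2,[0.2,0.3,0],[0,0,-1.5]],[3.2,[0.3,0.6,0],[0,0,-3]],[3.2,[0.3,0.9,0],[0,0,-4]],[3.2,[0.3,1.0,0],[0,0,-4.5]],[3.2,[0.3,1.0,0],[0,0,-4.5]],[3.2,[0.3,1.0,0],[0,0,-4.5]]], newtons=40)

```text
time_s: 10.05
tool_pos: [0.4812, 0.1485, 0.1742]
tool_rot: [2.109, 2.328, 0.007]
contact_force: [3.8, 4.6, 1.9]
finger_gap: 0.0351
grasp_force: 40.2
```

```bash
python3 - <<'E'
from h import *
import cv2
o=get_obs(); print(np.round(o['joint_pos'],2),o['tool_pos'],o['tool_rot'],o['contact_force'],o['torque'])
im=get_image("top")
cv2.imwrite("pics/t3.png",cv2.resize(cv2.convertScaleAbs(im[100:300,180:480,::-1],alpha=1.6),None,fx=2.6,fy=2.6,interpolation=cv2.INTER_CUBIC))
E
```

```text
[ 0.43  0.43 -0.95  1.96  0.42  0.97 -0.63] [0.48123332 0.14845505 0.17418644] [2.1087789  2.32789037 0.00655304] [3.81840699 4.55292584 1.92843058] [ 0.74102733 -0.70699963  0.94341471]
```

View pics/t3.png

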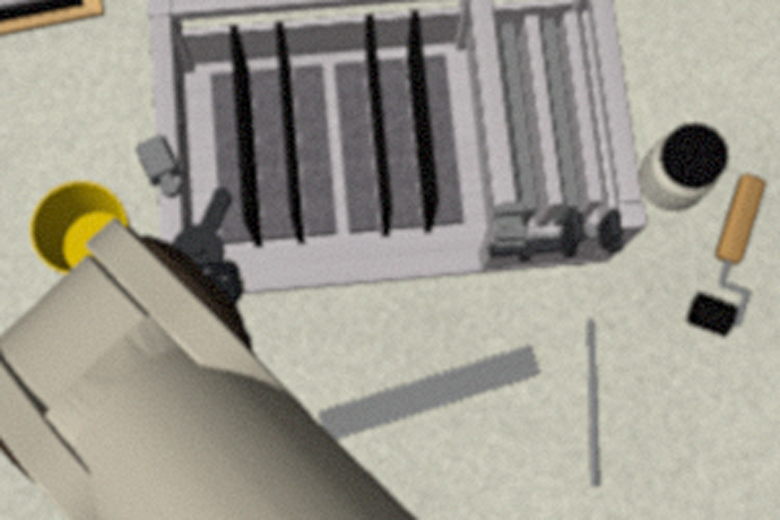

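Call:
move_arm(plan=[[3.2,[0,0.3,0],[0,0,0]],[3.2,[0,0.6,0],[0,0,0]],[3.2,[0,0.8,0],[0,0,0]],[3.2,[0,0.8,0],[0,0,0]],[3.2,[0,0.8,0],[0,0,0]]], newtons=40)

```text
time_s: 10.6
tool_pos: [0.4809, 0.1512, 0.1742]
tool_rot: [2.116, 2.318, -0.005]
contact_force: [-1.0, -7.8, 13.1]
finger_gap: 0.0356
grasp_force: 40.0
```

```bash
python3 - <<'E'
from h import *
o=get_obs(); print(o['tool_pos'],o['tool_rot'],o['contact_force'],o['torque'])
E
```

```text
[0.48092253 0.15121434 0.17415187] [ 2.11580972  2.31787951 -0.00493706] [-0.95562455 -7.80816482 13.08422285] [-1.17032922  0.008752   -0.04983314]
```

Call:
move_arm(plan=[[3.2,[0,0.3,0],[0,0,0]],[3.2,[0,0.3,0],[0,0,0]],[3.2,[0,0.3,0],[0,0,0]],[3.2,[0,0.3,0],[0,0,0]]], newtons=40)

```text
time_s: 11.0
tool_pos: [0.4808, 0.1519, 0.1741]
tool_rot: [2.117, 2.315, -0.01]
contact_force: [-2.6, -12.9, 15.8]
finger_gap: 0.0348
grasp_force: 40.0
```

```bash
python3 - <<'E'
from h import *
o=get_obs(); print(o['tool_pos'],o['tool_rot'],o['contact_force'],o['torque'])
E
```

```text
[0.48084862 0.15187432 0.17407965] [ 2.11675333  2.31465558 -0.00990118] [ -2.63858264 -12.93978564  15.79494731] [-2.27534935  0.19882133 -0.08884423]
```

The gate is firmly against its stop: the last 3 mm of commanded push moved it under 1 mm while the force rose. Handing in.

```bash
python3 -c "
from cell import *
print(job_done())"
```

```text
the job is handed in; nothing more can be done
None
```

The job is handed in at about 11 s: the transit bolt was drawn back first (35 mm gap over the tabs), then the catch was squeezed and the gate swung round to its stop. The arm is still gripping the gate there, and I saw no bench items moved, though the arm hid the ring and blade box in the last picture.

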